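# Sort the clamp spindles and star knobs into their sample-marked trays

### The job

Sort the loose jig hardware on the bench into the three plywood trays, each part into the tray whose ledge carries a sample of its kind: the long clamp spindle, the two short clamp spindles and the two star knobs. Every part must end lying flat on its tray's floor, none on top of another or on a wall, the knobs with their brass boss up; do not knock over the glue bottle.

Things in the scene. Friction and masses are not known exactly. Their poses are not given: they have to be found in the camera images.
- long_spindle: Loose steel clamp spindle, 100 mm long: hexagonal head (20 mm across flats, 10 mm long) at its -x end, black round rubber cap (20 mm diameter, 18 mm long) at +x, bare rod 12 mm in diameter, 72 mm long, between. Lies flat. Origin: on the axis at mid length, 10 mm above its support; x along the axis, head to cap; may be rolled about it. 40 to 130 g.
- short_spindle_a: Loose steel clamp spindle, 64 mm long: hexagonal head (20 mm across flats, 10 mm long) at its -x end, black round rubber cap (20 mm diameter, 18 mm long) at +x, bare rod 12 mm in diameter, 36 mm long, between. Lies flat. Origin: on the axis at mid length, 10 mm above its support; x along the axis, head to cap; may be rolled about it. 40 to 130 g.
- short_spindle_b: Loose steel clamp spindle, 64 mm long: hexagonal head (20 mm across flats, 10 mm long) at its -x end, black round rubber cap (20 mm diameter, 18 mm long) at +x, bare rod 12 mm in diameter, 36 mm long, between. Lies flat. Origin: on the axis at mid length, 10 mm above its support; x along the axis, head to cap; may be rolled about it. 40 to 130 g. Alike to the other short one.
- knob_a: Loose black five-lobed star knob, about 42 mm across and 18 mm high, with a round brass boss (18 mm in diameter, 18 mm high, easy to grip) standing on its middle; 36 mm high in all. Lies lobes down, boss up. Origin: centre of its underside; z up through the boss. 40 to 85 g.
- knob_b: Loose black five-lobed star knob, about 42 mm across and 18 mm high, with a round brass boss (18 mm in diameter, 18 mm high, easy to grip) standing on its middle; 36 mm high in all. Lies lobes down, boss up. Origin: centre of its underside; z up through the boss. 40 to 85 g. Alike to the other knob.
- tray_long: Fixed open plywood tray; a sample long spindle (100 mm, lying along the ledge) is screwed to its ledge. Origin: underside, below the bay's centre; x points from bay to ledge, z up. Bay floor 135 (x) by 120 (y) mm, 6 mm above the bench; walls 6 mm thick, rims 26 mm above the bench. Ledge from x = 74 to 120 mm, its top 6 mm above the bench. Takes the one long spindle.
- tray_short: Fixed open plywood tray; a sample short spindle (64 mm, lying along the ledge) is screwed to its ledge. Origin: underside, below the bay's centre; x points from bay to ledge, z up. Bay floor 135 (x) by 120 (y) mm, 6 mm above the bench; walls 6 mm thick, rims 26 mm above the bench. Ledge from x = 74 to 120 mm, its top 6 mm above the bench. Takes both short spindles; room for them side by side, each lying along x, 56 mm apart.
- tray_knob: Fixed open plywood tray; a sample star knob (boss up) is screwed to its ledge. Origin: underside, below the bay's centre; x points from bay to ledge, z up. Bay floor 135 (x) by 120 (y) mm, 6 mm above the bench; walls 6 mm thick, rims 26 mm above the bench. Ledge from x = 74 to 120 mm, its top 6 mm above the bench. Takes both knobs; room for them one behind the other along x, 64 mm apart.
- glue_bottle: White glue bottle standing loose at the far side of the bench, 56 mm in diameter and 170 mm high, 0.4 kg. Origin: centre of its underside. Not to be knocked over.
Things that resemble listed ones, but are neither listed nor needed, are in the scene too. Leave any red look-alike of the tray_long alone. What is shaped like the short_spindle_b but green is not meant.

How it is judged:
At the end, for the whole second after the job is handed in: Each part is on the floor of its own kind's tray: origin within 60 mm (spindles) or 62 mm (knobs) of the bay's centre along x and 53 mm along y (knobs 54), at most 4 mm above resting height, spindles level within 0.12 rad, knobs boss up within 0.2 rad, all at rest (x of long_spindle in the frame of tray_long between -0.06 and 0.06 m and y of long_spindle in the frame of tray_long between -0.053 and 0.053 m and z of long_spindle in the frame of tray_long below 0.02 m and linear speed of each of long_spindle, short_spindle_a, short_spindle_b, knob_a, knob_b below 0.02 m/s and angular speed of each of long_spindle, short_spindle_a, short_spindle_b, knob_a, knob_b below 0.3 rad/s and angle between long_spindle's own x axis and vertical between 1.45 and 1.69 rad and x of short_spindle_a in the frame of tray_short between -0.06 and 0.06 m and y of short_spindle_a in the frame of tray_short between -0.053 and 0.053 m and z of each of short_spindle_a, short_spindle_b in the frame of tray_short below 0.02 m and angle between short_spindle_a's own x axis and vertical between 1.45 and 1.69 rad and x of short_spindle_b in the frame of tray_short between -0.06 and 0.06 m and y of short_spindle_b in the frame of tray_short between -0.053 and 0.053 m and angle between short_spindle_b's own x axis and vertical between 1.45 and 1.69 rad and x of knob_a in the frame of tray_knob between -0.062 and 0.062 m and y of knob_a in the frame of tray_knob between -0.054 and 0.054 m and z of each of knob_a, knob_b in the frame of tray_knob below 0.01 m and angle between each of knob_a, knob_b's own z axis and vertical below 0.2 rad and x of knob_b in the frame of tray_knob between -0.062 and 0.062 m and y of knob_b in the frame of tray_knob between -0.054 and 0.054 m); the robot touches nothing.
It fails at once if the glue bottle is knocked over (angle between glue_bottle's own z axis and vertical above 0.6 rad).
It also fails if it takes over 136 s, if anything falls off the work surface, if the arm or the gripper's body presses on something with over 40 N, if the wrist force passes 120 N, or if a joint passes its speed limit or range.

### The arm

A 6-joint arm with a two-finger parallel gripper is mounted at the origin on the work surface. World frame = base frame: x ahead of the robot, y to its left, z up, the work surface at z = 0. Lengths are in m, angles in rad, forces in N, time in s.
With the tool pointing down it reaches from about 0.425 to 0.95 m from the base axis. Payload 3.5 kg.
Tool frame: the origin (TCP) lies on the mounting face of the last link; the fingertips stand 173 mm ahead of it and the grasp point (between the pads) lies 155 mm ahead of it; z points along the fingers, y is the line along which they close (so a half turn about z gives the same grasp; the last joint's range is limited). The gripper opens to 85 mm and grips with 20 to 120 N. Pads are 22 mm wide; open, the fingers measure 114 mm over their backs; the gripper's body (76 mm by 85 mm) begins 54 mm behind the grasp point. The pads swing forward as they close: fully open they stand 13 mm farther back than shut.
Start: joints at [1.002, 0.286, 1.577, -0, 1.279, -0.15], TCP at [0.274, 0.617, 0.405] pointing down, gripper open.
Joint ranges: [-2.77, 2.77], [-0.9, 2.22], [0.21, 2.48], [-1.53, 4.67], [0.24, 2.81], [-2.84, 2.84]. Speed limits (rad/s): [2.79, 2.79, 3.14, 3.14, 3.14, 3.14].

### API

Orientations are given as a rotation vector (axis times angle).
In Python, from rig import bot, hand, capture, camera_model gives the robot as it stands. The module is installed in compiled form; this text tells all that it offers. Calls block until the motion is done:
- bot.move_ptp(position, orientation): joint-space move of the TCP to a pose.
- bot.move_l(position, frame=None, v=0.15): straight line of the TCP; frame=None keeps the orientation; v is the mean speed in m/s.
- bot.set_joints(angles): joint-space move.
- hand.grip(opening): opening from 0.0 (shut) to 1.0 (fully open); the grip force is fixed at half the most; returns when the fingers have stopped.
- bot.wait(seconds).
- bot.inverse_kinematics(position, orientation): joint angles nearest the present ones, or None.
- bot.sense(): the state.
- capture(name): name is "scene" or "top" or "wrist"; returns (picture, depth): 420x560x3 uint8, red, green, blue; 420x560 float32, m along the optical axis (not along the pixel's ray), 0 where there is no reading.
- camera_model(name): a dict with "fov_y" (degrees; the focal length in pixels is half the picture's height over the tangent of half this angle, whatever the lens; pixels are square), "cx", "cy" (the principal point, pixels), "origin" and "rotation" of the camera in the world. Camera axes: x right, y up, looking along -z (the intrinsics and any distortion apply to the point x, -y, -z); pixel columns grow to the right and rows downward; lengths in m; the calibration is good to about 2 mm. A picture is of the moment at which its call begins: read the wrist's pose just before it. camera_model takes no time and is no camera call; for the wrist camera it gives the pose at the moment of the call.
A pose or a line that the arm cannot do raises bot.PlanningError and nothing moves.
- bot.hand_in(): hands the job in; it is judged then, once.
The state is a dict: "time_s": time; "q": joint angles; "joint_velocities": joint speeds; "tau": joint torques, N m; "tool_pos": TCP position; "ee_rot": TCP orientation; "ft_force": force on the tool from outside, world axes, zero at the start; "moment": the same for the moment, N m; "width": opening from 0.0 (shut) to 1.0 (fully open); "finger_force": force on a finger pad.
Only numpy, scipy, OpenCV 4.12 (cv2) and the standard library are available. Lean on these libraries where they do the work, as an engineer would, in place of code of your own. Each camera call takes 0.05 s, during which the arm holds its last target. There are 200 camera calls.

## Working session

There is one attempt and no reset: what is moved stays moved. The work goes in short steps, each a Python script; the robot and the scene stay as the last script left them, time stands still between calls to the robot, and variables do not carry over. Pictures are saved under pics/ and viewed, at most 14 in all, crops included, and the job is handed in when it is done.

```bash
mkdir -p pics; ls; cat > h.py <<'E'
import numpy as np, cv2
from rig import bot, hand, capture, camera_model
E
python3 - <<'E'
from h import *
for n in ("scene","top"):
    im,d=capture(n); np.savez(n,im=im,d=d)
    cv2.imwrite(f"pics/{n}0.png",cv2.resize(im[:,:,::-1],(800,600),interpolation=cv2.INTER_CUBIC))
    print(n,camera_model(n))
print(camera_model("wrist")); s=bot.sense();print(s["time_s"],s["ee_rot"])
E
```

```text
pics
scene {'fov_y': 48.61734126102989, 'cx': 277.8586288344575, 'cy': 212.45874259853164, 'origin': array([ 1.06950626, -0.45662567,  0.98040939]), 'rotation': array([0.63912999, 0.30688329, 0.8977795 ])}
top {'fov_y': 54.52322724369575, 'cx': 273.490742969388, 'cy': 216.41114957255903, 'origin': array([0.2228054 , 0.02238499, 1.3082801 ]), 'rotation': array([ 0.14142745, -0.15699184, -1.58792861])}
{'fov_y': 62.39946239222452, 'cx': 279.09253080910264, 'cy': 205.82541561353594, 'origin': array([0.20570547, 0.64786962, 0.37206872]), 'rotation': array([-0.26871526, -0.17185748,  1.14323568])}
0.1 [-0.65293751 -3.07222115  0.00319777]
```

View pics/top0.png

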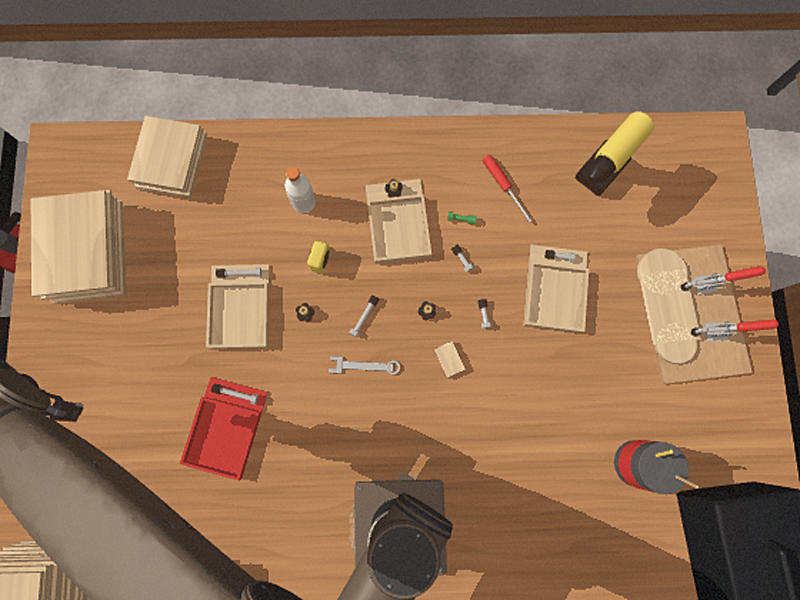

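View pics/scene0.png

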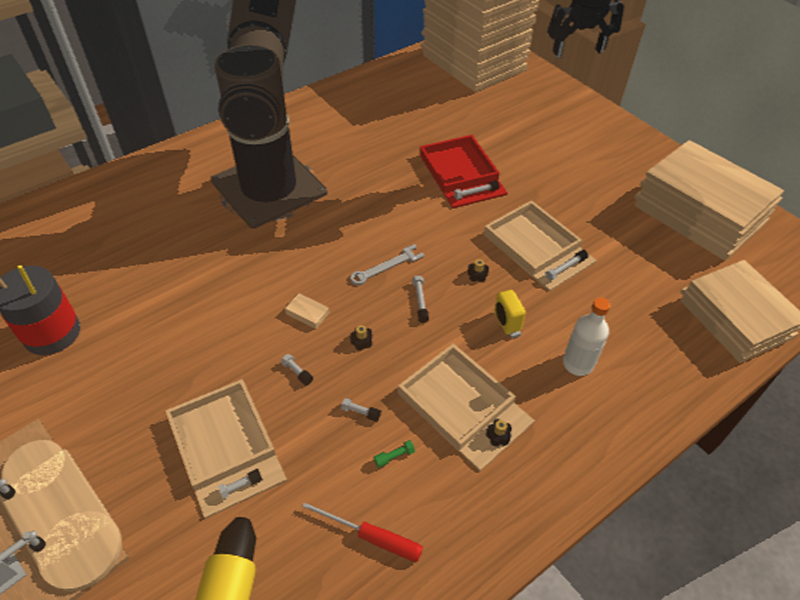

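The top view (800-wide) shows these candidates:
- **Long spindle:** (365,315). Its look-alikes are the samples on the ledges at (238,272) and in the red tray (237,393), plus the wrench.
- **Short spindles:** (462,258) and (486,313). The green one at (462,217) and the sample at (560,256) are not meant.
- **Knobs:** (305,312) and (428,310). The sample is at (394,187).
- **Trays:** long (238,315), knob (400,225), short (557,300). The red one (222,440) is a decoy.

Next is one close crop to check this.

```bash
cat >> h.py <<'E'
from scipy.spatial.transform import Rotation as R
def ray(n,px,cm=None):
    cm=cm or camera_model(n); f=210/np.tan(np.radians(cm["fov_y"]/2))
    d=np.array([(px[0]-cm["cx"])/f,-(px[1]-cm["cy"])/f,-1.])
    return np.array(cm["origin"]),R.from_rotvec(cm["rotation"]).apply(d)
def on_plane(n,px,z,cm=None):
    o,d=ray(n,px,cm); return o+d*(z-o[2])/d[2]
def at_depth(n,px,dep,cm=None):
    o,d=ray(n,px,cm); return o+d*dep
E
python3 - <<'E'
from h import *
t=np.load("top.npz"); im=t["im"]
c=im[115:257,135:423]
cv2.imwrite("pics/topc.png",cv2.resize(c[:,:,::-1],(792,390),interpolation=cv2.INTER_CUBIC))
# x4.: 2.75
for n,(u,v) in dict(bench1=(330,250),long=(365,315),s1=(462,258),s2=(486,313),k1=(305,312),k2=(428,310),tl=(238,315),tk=(400,230),ts=(557,300)).items():
    p=(u*.7,v*.7); print(n,on_plane("top",p,0.01).round(3),at_depth("top",p,t["d"][int(p[1]),int(p[0])]).round(3))
s=np.load("scene.npz")
for n,(u,v) in dict(long=(419,298),s2=(297,370),s1=(360,410),k1=(479,268),k2=(362,337),bench=(450,330)).items():
    p=(u*.7,v*.7); print(n,on_plane("scene",p,0.01).round(3),at_depth("scene",p,s["d"][int(p[1]),int(p[0])]).round(3))
E
```

```text
bench1 [0.614 0.144 0.01 ] [0.608 0.142 0.031]
long [0.459 0.065 0.01 ] [0.458 0.065 0.015]
s1 [ 0.588 -0.161  0.01 ] [ 0.587 -0.16   0.015]
s2 [ 0.458 -0.21   0.01 ] [ 0.456 -0.208  0.019]
k1 [0.469 0.201 0.01 ] [0.465 0.198 0.035]
k2 [ 0.468 -0.078  0.01 ] [ 0.463 -0.076  0.033]
tl [0.466 0.352 0.01 ] [0.467 0.354 0.004]
tk [ 0.659 -0.019  0.01 ] [ 0.661 -0.02   0.005]
ts [ 0.485 -0.373  0.01 ] [ 0.486 -0.375  0.003]
long [0.456 0.068 0.01 ] [0.457 0.067 0.011]
s2 [ 0.459 -0.204  0.01 ] [ 0.463 -0.205  0.016]
s1 [ 0.589 -0.161  0.01 ] [ 0.591 -0.161  0.013]
k1 [0.465 0.211 0.01 ] [0.479 0.196 0.032]
k2 [ 0.467 -0.072  0.01 ] [ 0.475 -0.077  0.023]
bench [0.549 0.067 0.01 ] [ 0.542  0.074 -0.004]
```

View pics/topc.png

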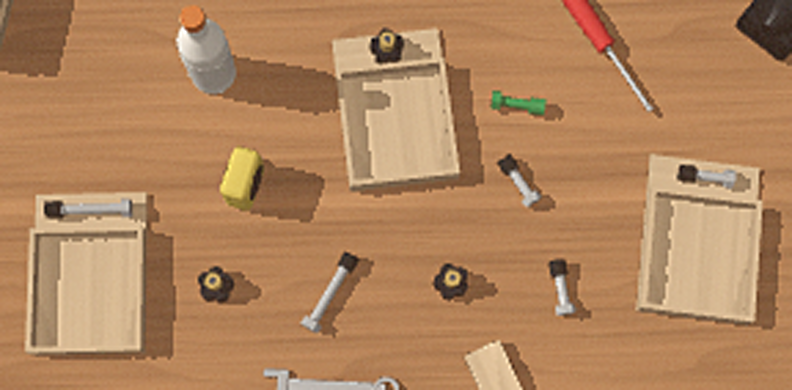

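Crop scale is 2.75 from origin (135,115). It shows:
- **Long spindle:** cap (348,262), head (312,323).
- **Short spindles:** cap (559,268) with head (564,308), and cap (508,166) with head (532,199).
- **Knob bosses:** (212,281) and (454,280).
- **Trays:** all three wooden trays match the samples on their ledges.

I'll compute poses and take a close wrist look above the long spindle.

```bash
cat >> h.py <<'E'
def T(u,v): return (135+u/2.75,115+v/2.746)
def ori(a,sgn=0):
    y=np.array([np.cos(a),np.sin(a),0]); z=np.array([0,0,-1.]); 
    return R.from_matrix(np.c_[np.cross(y,z),y,z]).as_rotvec()
def best(p,a):
    "orientation of the two half-turn choices that needs the least joint motion"
    q=np.array(bot.sense()["q"]); c=[]
    for k in (0,np.pi):
        s=bot.inverse_kinematics(p,ori(a+k))
        if s is not None: c.append((np.abs(np.array(s)-q).max(),k))
    return ori(a+min(c)[1])
E
cat > poses.py <<'E'
from h import *
parts={}
for n,c,h in (("long",(348,262),(312,323)),("sa",(559,268),(564,308)),("sb",(508,166),(532,199))):
    c=on_plane("top",T(*c),.014)[:2]; h=on_plane("top",T(*h),.014)[:2]
    m=(c+h)/2; d=c-h; parts[n]=[*m,np.arctan2(d[1],d[0])]
for n,b in (("ka",(212,281)),("kb",(454,280))):
    parts[n]=[*on_plane("top",T(*b),.036)[:2],0]
trays={}
for n,cs in (("tl",[(30,230),(146,233),(144,353),(27,352)]),("tk",[(340,74),(445,66),(459,174),(352,188)]),("ts",[(655,190),(760,203),(754,321),(638,309)])):
    P=np.array([on_plane("top",T(*c),.026)[:2] for c in cs]); d=P[0]+P[1]-P[2]-P[3]
    trays[n]=[*P.mean(0),np.arctan2(d[1],d[0])]
    if __name__=="__main__": print(n,np.linalg.norm(P[0]-P[1]).round(3),np.linalg.norm(P[1]-P[2]).round(3))
if __name__=="__main__":
    for k,v in {**parts,**trays}.items(): print(k,np.round(v,3))
    print("bottle",on_plane("top",T(215,85),.0).round(3))
E
python3 - <<'E'
exec(open("poses.py").read())
x,y,a=parts["long"]
p=[x-.0,y,.36]; bot.move_ptp(p,best(p,a+np.pi/2))
s=bot.sense(); print(s["time_s"],s["q"])
cm=camera_model("wrist"); im,d=capture("wrist"); np.savez("w1",im=im,d=d,**cm)
cv2.imwrite("pics/w1.png",im[:,:,::-1])
f=210/np.tan(np.radians(cm["fov_y"]/2))
for q in [(x,y,.01)]:
    c=R.from_rotvec(cm["rotation"]).inv().apply(np.array(q)-cm["origin"]); print(cm["cx"]+f*c[0]/-c[2],cm["cy"]-f*c[1]/-c[2])
E
```

```text
tl 0.136 0.142
tk 0.127 0.136
ts 0.125 0.142
long [ 0.456  0.067 -0.542]
sa [ 0.455 -0.205  0.069]
sb [ 0.584 -0.163  0.574]
ka [0.468 0.202 0.   ]
kb [ 0.463 -0.078  0.   ]
tl [0.461 0.348 0.006]
tk [ 0.655 -0.019  0.086]
ts [ 0.488 -0.37  -0.171]
bottle [0.72  0.205 0.   ]
2.1833 [-7.47768395e-02 -1.58797225e-01  2.12891683e+00  1.99288256e-04
  1.17094850e+00 -1.10470228e+00]
277.46164046233145 181.77621640731059
```

View pics/w1.png

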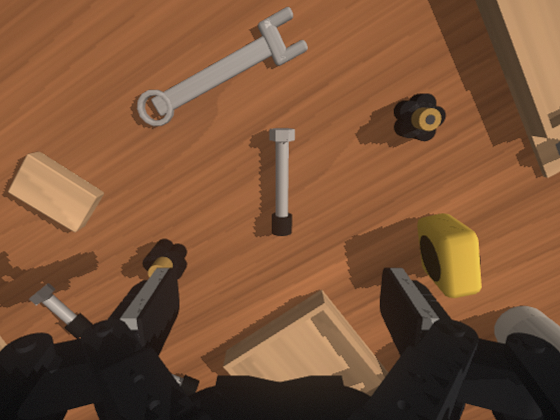

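The wrist view shows the long spindle from head (282,133) to cap (282,234), about 4 mm from the prediction, which is well within grip tolerance. I'll correct by that amount, pick and place.

```bash
cat >> h.py <<'E'
def go(p,o,name):
    bot.move_ptp(p,o)
def pick(x,y,a,z,op=.6,hi=.31):
    "close along world angle a at (x,y), TCP height z"
    o=best([x,y,hi],a); bot.move_ptp([x,y,hi],o); hand.grip(op)
    bot.move_l([x,y,z],v=.15); hand.grip(0.0)
    s=bot.sense(); print("grip w",round(s["width"],3),"ff",s["finger_force"],"t",s["time_s"])
    bot.move_l([x,y,hi],v=.25); print("lifted w",round(bot.sense()["width"],3))
def place(x,y,a,z,op=.3,hi=.31,head=False):
    o=best([x,y,hi],a)
    if head: o=ori(a)
    bot.move_ptp([x,y,hi],o); bot.move_l([x,y,z+.03],v=.2); bot.move_l([x,y,z],v=.06)
    s=bot.sense(); print("down f",np.round(s["ft_force"],1),"w",round(s["width"],3))
    hand.grip(op); bot.move_l([x,y,hi],v=.25); print("t",bot.sense()["time_s"])
E
python3 - <<'E'
exec(open("poses.py").read())
w=np.load("w1.npz"); cm={k:w[k] for k in("fov_y","cx","cy","origin","rotation")}
h=on_plane("wrist",(282,133),.01,cm)[:2]; c=on_plane("wrist",(282,234),.01,cm)[:2]
m=(h+c)/2; d=c-h; a=np.arctan2(d[1],d[0]); print(m,np.linalg.norm(d),a)
k=on_plane("wrist",(430,119),.036,cm); print("ka",k)
pick(*m,a+np.pi/2,.177)
s=bot.sense(); print(s["ft_force"])
x,y,t=trays["tl"]
place(x,y,t+np.pi/2,.184,op=.4)
cm=camera_model("wrist"); im,d=capture("wrist"); np.savez("w2",im=im,d=d,**cm)
cv2.imwrite("pics/w2.png",im[:,:,::-1])
E
```

```text
tl 0.136 0.142
tk 0.127 0.136
ts 0.125 0.142
long [ 0.456  0.067 -0.542]
sa [ 0.455 -0.205  0.069]
sb [ 0.584 -0.163  0.574]
ka [0.468 0.202 0.   ]
kb [ 0.463 -0.078  0.   ]
tl [0.461 0.348 0.006]
tk [ 0.655 -0.019  0.086]
ts [ 0.488 -0.37  -0.171]
bottle [0.72  0.205 0.   ]
[0.46105353 0.06825063] 0.09811174744108608 -0.5383696591869956
ka [0.46952545 0.20438764 0.036     ]
grip w 0.112 ff 58.65453779697418 t 4.4667
lifted w 0.111
[-0.35352327 -0.44760619 -1.44449092]
down f [-3.6 -1.3  4.2] w 0.111
t 8.525
```

View pics/w2.png

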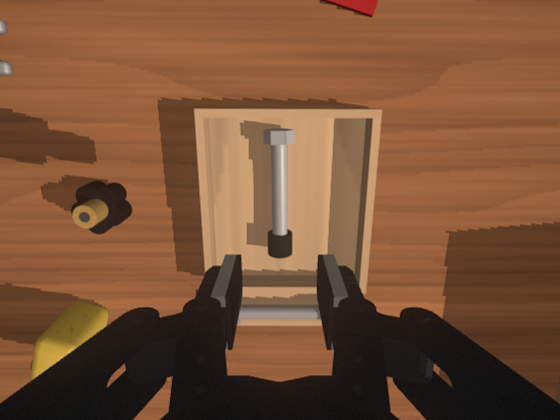

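The long spindle lies flat in its tray (279,190), well inside the walls. Knobs next.

```bash
python3 - <<'E'
from contextlib import redirect_stdout
import io
with redirect_stdout(io.StringIO()): exec(open("poses.py").read())
x,y,t=trays["tk"]; u=np.array([np.cos(t),np.sin(t)]); 
pick(.469,.203,t+np.pi/2,.196)
place(*(np.array([x,y])+.032*u),t+np.pi/2,.204,op=.4)
x2,y2,_=parts["kb"]; p=[x2+.002,y2,.36]; bot.move_ptp(p,best(p,t+np.pi/2))
cm=camera_model("wrist"); im,d=capture("wrist"); np.savez("w3",im=im,d=d,**cm)
cv2.imwrite("pics/w3.png",im[:,:,::-1]); print(bot.sense()["time_s"])
E
```

```text
grip w 0.175 ff 58.701417446136475 t 10.85
lifted w 0.174
down f [-0.1  0.1 -0.8] w 0.175
t 14.725
15.7083
```

View pics/w3.png

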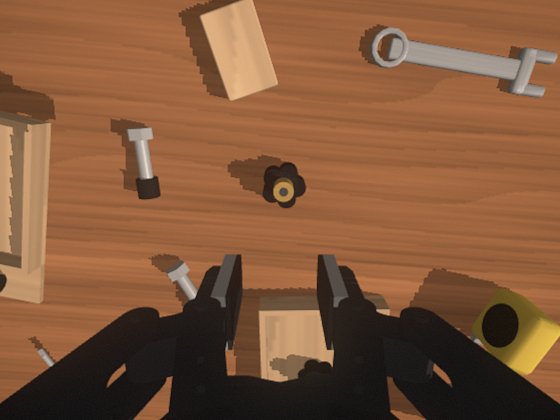

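The wrist view shows the second knob's boss at (284,190), and short spindle a from head (140,133) to cap (148,188). I'll place the knob, then look over its tray.

```bash
python3 - <<'E'
from contextlib import redirect_stdout
import io
with redirect_stdout(io.StringIO()): exec(open("poses.py").read())
w=np.load("w3.npz"); cm={k:w[k] for k in("fov_y","cx","cy","origin","rotation")}
k=on_plane("wrist",(284,190),.036,cm); print(k,parts["kb"])
h=on_plane("wrist",(140,131),.01,cm); c=on_plane("wrist",(149,191),.01,cm); print("sa",(h+c)/2,np.arctan2(*(c-h)[1::-1]),parts["sa"])
x,y,t=trays["tk"]; u=np.array([np.cos(t),np.sin(t)]); 
pick(k[0],k[1],t+np.pi/2,.196)
p=np.array([x,y])-.032*u
place(*p,t+np.pi/2,.204,op=.4)
bot.move_l([p[0],p[1],.40],v=.3)
cm=camera_model("wrist"); im,d=capture("wrist"); np.savez("w4",im=im,d=d,**cm)
cv2.imwrite("pics/w4.png",im[:,:,::-1]); print(bot.sense()["time_s"])
E
```

```text
[ 0.46627295 -0.07265814  0.036     ] [np.float64(0.4629881074919862), np.float64(-0.07758756357635975), 0]
sa [ 0.45718135 -0.2023928   0.01      ] 0.11916326201896253 [np.float64(0.45490760011186987), np.float64(-0.2053792546702022), np.float64(0.06919064004670852)]
grip w 0.174 ff 58.572224378585815 t 17.6667
lifted w 0.174
down f [-0.1 -0.1 -0.3] w 0.179
t 21.0583
21.5583
```

View pics/w4.png

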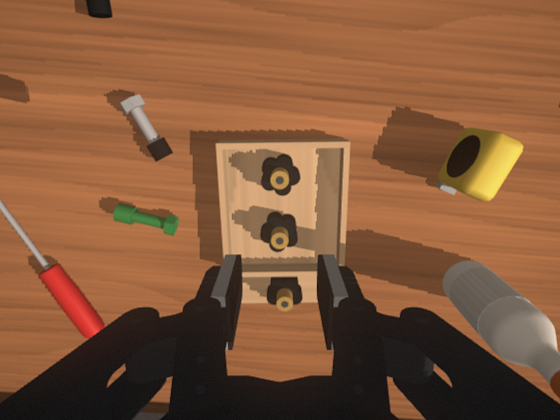

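Both knobs stand boss up, inside their bay at (280,178) and (279,237). Short spindle b runs from head (132,103) to cap (161,151). Now the short spindles.

```bash
python3 - <<'E'
from contextlib import redirect_stdout
import io
with redirect_stdout(io.StringIO()): exec(open("poses.py").read())
w=np.load("w4.npz"); cm={k:w[k] for k in("fov_y","cx","cy","origin","rotation")}
h=on_plane("wrist",(132,102),.01,cm); c=on_plane("wrist",(162,152),.01,cm); m=(h+c)/2;a=np.arctan2(*(c-h)[1::-1]); print("sb",m,a,np.linalg.norm(c-h),parts["sb"])
x,y,t=trays["ts"]; x+=.002;y+=.003; v=np.array([-np.sin(t),np.cos(t)])
pick(m[0],m[1],a+np.pi/2,.177,op=.5)
p=np.array([x,y])-.025*v
place(*p,t+np.pi/2,.184,op=.25)
bot.move_l([p[0],p[1],.36],v=.3)
cm=camera_model("wrist"); im,d=capture("wrist"); np.savez("w5",im=im,d=d,**cm)
cv2.imwrite("pics/w5.png",im[:,:,::-1]); print(bot.sense()["time_s"])
E
```

```text
sb [ 0.58800191 -0.15800796  0.01      ] 0.5496292426915752 0.055236602101741826 [np.float64(0.5843867946517796), np.float64(-0.16250292014009032), np.float64(0.573934210700886)]
grip w 0.106 ff 58.72231721878052 t 23.9417
lifted w 0.104
down f [-1.8  1.2  5.4] w 0.112
t 27.8333
28.2
```

View pics/w5.png

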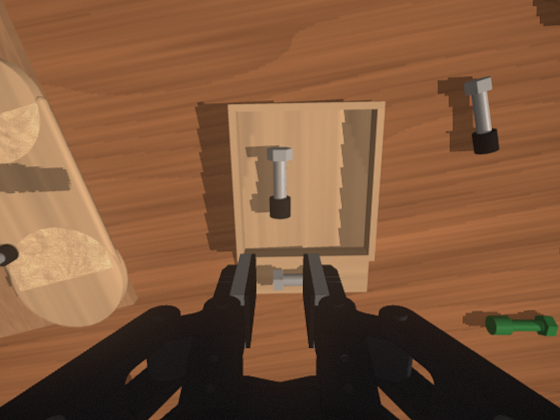

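Short spindle b lies flat at (280,183) in the bay. Now spindle a, placed on the other side.

```bash
python3 - <<'E'
from contextlib import redirect_stdout
import io
with redirect_stdout(io.StringIO()): exec(open("poses.py").read())
x,y,t=trays["ts"]; x+=.002;y+=.003; v=np.array([-np.sin(t),np.cos(t)])
pick(.457,-.203,.1+np.pi/2,.177,op=.5)
p=np.array([x,y])+.027*v
place(*p,t+np.pi/2,.184,op=.25)
bot.move_l([p[0],p[1],.40],v=.3)
im,d=capture("wrist"); cv2.imwrite("pics/w6.png",im[:,:,::-1])
bot.set_joints([1.002,0.286,1.577,0,1.279,-0.15])
im,d=capture("top"); cv2.imwrite("pics/top6.png",cv2.resize(im[115:257,135:423,::-1],(792,390),interpolation=cv2.INTER_CUBIC))
print(bot.sense()["time_s"])
E
```

```text
grip w 0.107 ff 58.6988228559494 t 30.775
lifted w 0.111
down f [-3.1  1.8  5.6] w 0.107
t 34.2917
38.2667
```

View pics/w6.png

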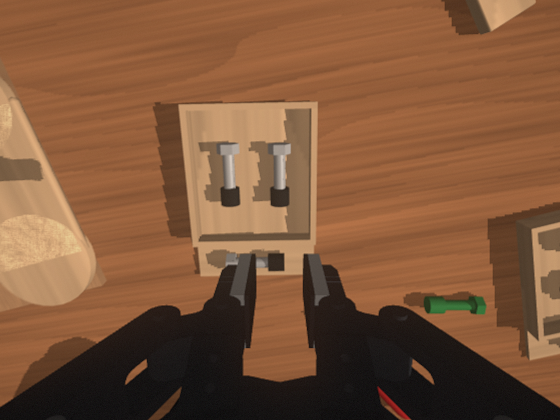

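View pics/top6.png

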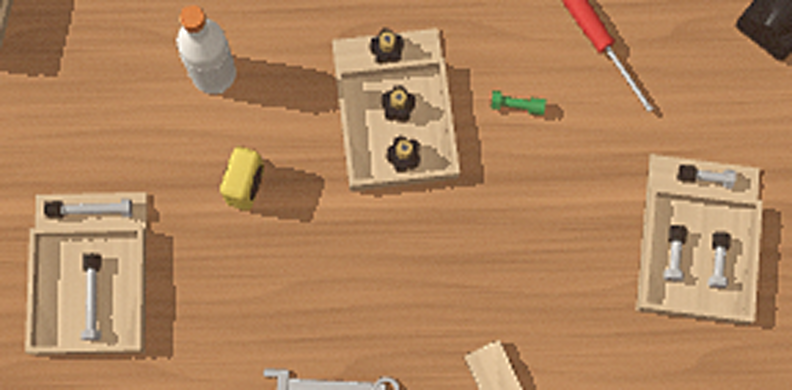

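All five parts lie flat in the right trays: long spindle (91,297), knobs (398,100) and (404,150), short spindles (677,252) and (720,260). The bottle is standing and the arm is clear.

```bash
python3 -c "
from h import *
print(bot.hand_in())"
```

```text
the job is handed in; nothing more can be done
None
```

I handed the job in with all five parts flat in their matching trays, the knobs boss up and the glue bottle standing, after about 38 s of the 136 s allowed; the hand-in call returned no verdict.

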